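# Feel out the thumb notch of the lens pot and spring its lid

### The arm

A 7-joint arm with a two-finger parallel gripper is mounted at the origin on the work surface. World frame = base frame: x ahead of the robot, y to its left, z up, the work surface at z = 0. Lengths are in m, angles in degrees, forces in N, time in s.
With the tool pointing down it reaches from about 0.4 to 0.85 m from the base axis. Payload 4.4 kg.
Tool frame: the origin (TCP) lies at the very end of the fingers, on their centre line; the grasp point (between the pads) lies 19 mm behind it; z points along the fingers, y is the direction in which the jaws open and shut (so a half turn about z gives the same grasp; the last joint's range is limited). The gripper opens to 94 mm and grips with 3 to 60 N. Pads are 16 mm wide; open, the fingers measure 119 mm over their backs; the gripper's body (75 mm by 177 mm) begins 78 mm behind the grasp point.
Start: joints at [67.506, 36.005, 2.206, 86.941, -1.547, 57.084, -1.146], TCP at [0.209, -0.616, 0.169] pointing down, gripper open.
Joint ranges: [-175.42, 175.42], [-21.48, 121.26], [-71.46, 75.88], [10.55, 141.38], [-63.04, 243.04], [13.31, 113.54], [-168.57, 168.57]. Speed limits (degrees/s): [147.25, 147.25, 180, 180, 180, 180, 180].

### API

Orientations are given as [roll, pitch, yaw] about the fixed x, y, z axes, in that order (R = Rz(yaw) Ry(pitch) Rx(roll)).
In Python, from cell import sense, camera, camera_model, hand_in gives the robot as it stands.
- The arm moves only by the tool send_rows, never from a script. Its argument "plan" is a list that holds one entry, the list of rows, each a list of 5 numbers: the closure in counts, from 0 (fully open) to 255 (shut), then the shift along the world's x, y, z in mm, then the turn about the world's z in degrees. A call has 1 to 8 rows; each row shifts and turns the pose as measured when the row begins; what a row does not reach is not made up. A row lasts 1/12 s, in which the tool goes at most 41.7 mm and 7.16 degrees, less where a joint would pass 70% of its speed; a pose out of reach is approached as far as the arm can. A call is refused whole if a number of a shift passes 41.7 or a number of a turn 7.16, either way. A call with a gripper value outside its range is refused whole. The fingers move at their own pace and stop on an object; "newtons" is the grip in N (left out, the last holds). Time passes only in rows, so rows that do not move let the fingers close. It gives the time, the measured TCP pose, the force and the opening at its end, in the units of the state.
- sense(): the state, without advancing time (a new reading comes with each control period).
- camera(name): name is "scene" or "top"; returns (picture, depth): 480x640x3 uint8, red, green, blue; 480x640 float32, m along the optical axis (not along the pixel's ray), 0 where there is no reading.
- camera_model(name): a dict with "mtx" (3x3 intrinsics, pixels), "world_from_camera" (4x4, takes a point from camera to world coordinates). Camera axes: x right, y up, looking along -z (the intrinsics and any distortion apply to the point x, -y, -z); pixel columns grow to the right and rows downward; lengths in m; the calibration is good to about 2 mm. A picture is of the moment at which its call begins. camera_model takes no time and is no camera call.
- hand_in(): hands the job in, once; it reports no verdict.
The state is a dict: "clock": time; "qpos": joint angles; "qvel": joint speeds; "joint_torque": joint torques, N m; "ee_pos": TCP position; "orientation": TCP orientation; "ft_force": force on the tool from outside, world axes, zero at the start; "moment": the same for the moment, N m; "opening": opening from 0.0 (shut) to 1.0 (fully open).
Only numpy, scipy, OpenCV 4.12 (cv2) and the standard library are available. Lean on these libraries where they do the work, as an engineer would, in place of code of your own. Each camera call takes 0.05 s, during which the arm holds its last target.

### The job

Open the white round lens pot that is screwed to the bench. Starting on the side nearest the robot, set the closed fingertips on the pot's rim and run them along it until they find the thumb notch, press the catch down inside the notch so that the lid springs open by itself, then take the hand away. Pick nothing up, and leave the loose parts around the pot where they are.

Things in the scene. Friction and masses are not known exactly. Their poses are not given: they have to be found in the camera images.
- pot: Grey foot of the lens pot, a disc 190 mm across, 8 mm high, screwed to the bench. Origin: the pot's centre at bench level; axes always parallel to the base frame's. A white plastic drum 164 mm across stands on it and turns on it, but stiffly (about 3 N m: a light finger does not turn it)..
- rim (a point): Centre of the pot at the height of the drum's flat rim, 62 mm above the bench, axes as pot. The rim is a white ring from 52 to 82 mm from here; within it, 0.5 mm lower, lies the white round lid, 102 mm across. One thumb notch, white too, is cut in the rim, open above and outward: from 55 mm from here out to the edge, 39 degrees wide with radial sides (50 mm at mid-rim).
- notch_level (a point): Point on the pot's axis at the height of the notch's floor, 53 mm above the bench, 9 mm below the rim, axes as pot. Where round the rim the notch lies is not given: anywhere except within 70 degrees of the robot's side (the -x side of the centre). One finger, or both shut together, up to 34 mm across, fits in when centred 72 mm from the axis and mid-notch.
- catch (a joint): The white spring plate that is the notch's floor, 57 to 78 mm from the pot's axis, 42 mm wide, rocking about a pivot under the lid's edge, 46 mm from the axis. 0 at rest, 0.20 rad fully down (2 mm lower at its inner end, 6 mm at the outer). It yields from about 1.5 N, is fully down at 2 to 5 N (then rigid), lets the lid go at about 0.1 rad and springs back up when left.
- lid (a joint): The lid's hinge, opposite the notch and sunk flush: 0 shut and latched, 0.75 rad fully open. Once the catch lets go, a weak spring raises the lid in about a second and keeps it up; its free edge, beside the notch, then stands about 70 mm above the rim and leans away from the notch.
- eyepiece_mid (a point): Middle of a loose black eyepiece standing upright, 44 mm across, 68 mm tall; not to be disturbed.
- lenscap_mid (a point): Middle of a loose black round lens cap, 62 mm across, 15 mm high; not to be disturbed.
- jar_mid (a point): Middle of a loose low grey jar with a metal cap, 62 mm across, 46 mm tall; not to be disturbed.
- adapter_mid (a point): Middle of a loose aluminium adapter ring, 54 mm across, 30 mm high; not to be disturbed.

How it is judged:
By the outcome, as a careful person would: the job done as asked, in the order asked, and still so for the second after the job is handed in, with the robot touching nothing.
It also fails if it takes over 64 s, if anything falls off the work surface, if the arm or the gripper's body presses on something with over 40 N, if the wrist force passes 120 N, or if a joint passes its speed limit or range.

## Working session

There is one attempt and no reset: what is moved stays moved. The work goes in short steps, Python scripts to look and compute and a tool call to move; the robot and the scene stay as the last step left them, time stands still between calls to the robot, and variables do not carry over. Pictures are saved under pics/ and viewed, and the job is handed in when it is done.

Besides the shell and the picture viewer there is one more tool, called after "Request:" by a JSON object that holds its "method" and its "body". send_rows: Moves the arm, as the interface text tells. Its arguments: {"type":"object","properties":{"plan":{"type":"array","items":{"type":"array","items":{"type":"array","items":{"type":"number"}}}},"newtons":{"type":"number"}},"required":["plan"]}

```bash
ls; mkdir -p pics; cat > h.py <<'E'
import numpy as np, cv2
from cell import sense, camera, camera_model, hand_in
def w2p(name,p):
    m=camera_model(name);T=np.linalg.inv(np.array(m["world_from_camera"]));q=T[:3,:3]@np.array(p)+T[:3,3]
    v=np.array([q[0],-q[1],-q[2]]);u=np.array(m["mtx"])@v;return u[:2]/u[2]
def ray(name,u,v,z):
    m=camera_model(name);W=np.array(m["world_from_camera"]);d=np.linalg.inv(np.array(m["mtx"]))@[u,v,1]
    d=W[:3,:3]@np.array([d[0],-d[1],-d[2]]);o=W[:3,3];return o+d*(z-o[2])/d[2]
def cloud(name,dep):
    m=camera_model(name);W=np.array(m["world_from_camera"]);v,u=np.mgrid[:480,:640]
    r=np.stack([u,v,np.ones_like(u)],-1)@np.linalg.inv(np.array(m["mtx"])).T
    r=r*dep[...,None];r[...,1:]*=-1
    return r@W[:3,:3].T+W[:3,3]
E
python3 - <<'E'
from h import *
print(sense())
for n in("top","scene"):
    p,d=camera(n);cv2.imwrite(f"pics/{n}0.png",p[...,::-1]);np.save(f"{n}0.npy",d);print(camera_model(n))
E
```

```text
pics
{'clock': 0.0, 'qpos': array([67.50643223, 36.05704566,  2.2039734 , 86.99375436, -1.54729333,
       57.08296461, -1.14608929]), 'qvel': array([ 0.02235134, -0.04022433,  0.03398723, -0.04312074,  0.03691885,
       -0.09060432, -0.03693306]), 'joint_torque': array([-1.18847188e-04, -5.49728394e+01,  1.14311077e+00, -1.86625725e+01,
       -5.23503392e-02,  2.37001403e-02,  1.28427741e-04]), 'ee_pos': array([ 0.20843857, -0.61492612,  0.16828831]), 'orientation': array([-1.79895968e+02,  1.79736025e-03,  1.87220768e+01]), 'ft_force': array([ 0.34125325, -0.17335055,  0.5027443 ]), 'moment': array([0.01715286, 0.00169992, 0.0388262 ]), 'opening': 0.996759742533354}
{'mtx': array([[442.85409727,   0.        , 317.08329696],
       [  0.        , 442.85409727, 242.88394962],
       [  0.        ,   0.        ,   1.        ]]), 'world_from_camera': array([[-0.00556587,  0.99391088, -0.11004625,  0.46405257],
       [-0.9999337 , -0.00664114, -0.00940698,  0.05589875],
       [-0.01008053,  0.1099866 ,  0.99388195,  0.88260115],
       [ 0.        ,  0.        ,  0.        ,  1.        ]])}
{'mtx': array([[616.16647666,   0.        , 315.99619102],
       [  0.        , 616.16647666, 238.06605191],
       [  0.        ,   0.        ,   1.        ]]), 'world_from_camera': array([[ 0.56327374, -0.60608479,  0.56159053,  1.07658548],
       [ 0.82625173,  0.40859965, -0.3877556 , -0.30235138],
       [ 0.00554707,  0.6824277 ,  0.73093206,  0.71065746],
       [ 0.        ,  0.        ,  0.        ,  1.        ]])}
```

View pics/top0.png

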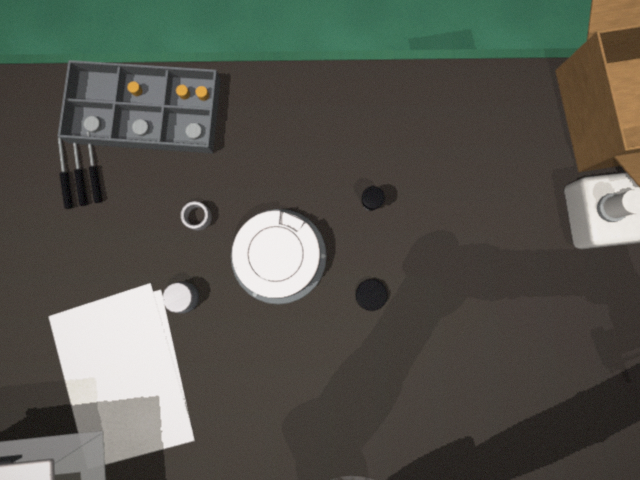

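View pics/scene0.png

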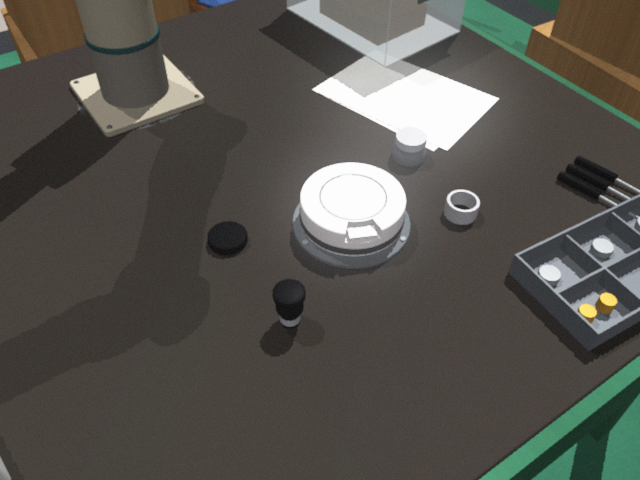

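The top view shows the pot at about (279,256). The notch is on the far side, near (291,220). The eyepiece is at (373,197), the lens cap at (371,295), the jar at (181,297) and the adapter at (196,215). The scene view confirms the notch, near (362,232). Next I'll measure these.

```bash
python3 - <<'E'
from h import *
im=cv2.imread("pics/top0.png");d=np.load("top0.npy");P=cloud("top",d)
# rim circle by mask of bright pixels
g=im.min(2);m=(g>150).astype(np.uint8);m[:, :225]=0;m[:,335:]=0;m[:200]=0;m[310:]=0
c=max(cv2.findContours(m,0,1)[0],key=cv2.contourArea)
print(cv2.minEnclosingCircle(c),cv2.fitEllipse(c))
ok=(P[...,2]>.058)&(P[...,2]<.07)&(m>0);print(ok.sum(),P[ok].mean(0),np.percentile(P[ok],[1,99],0))
pts=np.array([ray("top",*q[0],.062)[:2] for q in c]);
ctr,r=cv2.minEnclosingCircle(pts.astype(np.float32));print(ctr,r)
A=np.c_[2*P[ok][:,:2],np.ones(ok.sum())]
C=P[ok][:,:2];hull=cv2.convexHull(C.astype(np.float32));print(cv2.minEnclosingCircle(hull))
h=hull[:,0];A=np.c_[2*h,np.ones(len(h))];s=np.linalg.lstsq(A,(h**2).sum(1),rcond=None)[0];print(s[:2],np.sqrt(s[2]+s[0]**2+s[1]**2))
c0=s[:2]
D=np.hypot(*(np.moveaxis(P[...,:2]-c0,-1,0)));an=np.degrees(np.arctan2(P[...,1]-c0[1],P[...,0]-c0[0]))
b=(D>.062)&(D<.076)
for a in range(-180,180,6):
    k=b&(an>=a)&(an<a+6)
    if k.any() and np.median(P[k][:,2])<.0585: print(a,k.sum(),np.median(P[k][:,2]).round(4))
for n,(u,v,z) in dict(eye=(373,192,.068),cap=(371,294,.015),jar=(180,297,.046),ad=(196,215,.03)).items(): print(n,ray("top",u,v,z),P[v,u])
x=cv2.resize(im[196:316,215:345],None,fx=6,fy=5);cv2.imwrite("pics/z.png",cv2.resize(im[200:310,225:335],None,fx=5,fy=5,interpolation=2))
ims=cv2.imread("pics/scene0.png");cv2.imwrite("pics/zs.png",cv2.resize(ims[150:270,280:430],None,fx=5,fy=5,interpolation=2))
E
```

```text
((274.5309143066406, 255.43814086914062), 45.46198272705078) ((274.9033203125, 254.71621704101562), (85.5479736328125, 87.381591796875), 78.99674987792969)
5428 [0.53221063 0.14295902 0.06118814] [[0.4606288  0.06567851 0.05829668]
 [0.61061344 0.2168181  0.06469339]]
(0.5332456231117249, 0.14364328980445862) 0.08456676453351974
((0.5364169478416443, 0.1417822390794754), 0.08189765363931656)
[0.53659189 0.14128673] 0.08107930664978863
-42 29 0.0527
-36 28 0.0525
-30 27 0.0528
-24 29 0.0521
-18 27 0.0529
-12 25 0.0526
eye [ 0.6493919  -0.04161297  0.068     ] [ 0.64948546 -0.0416622   0.06758874]
cap [ 0.45944453 -0.04014701  0.015     ] [ 0.45944514 -0.04013438  0.01511414]
jar [0.45598386 0.3222769  0.046     ] [0.45595992 0.32306707 0.04351834]
ad [0.61491562 0.30052677 0.03      ] [0.62010466 0.30894092 0.00067418]
```

View pics/z.png

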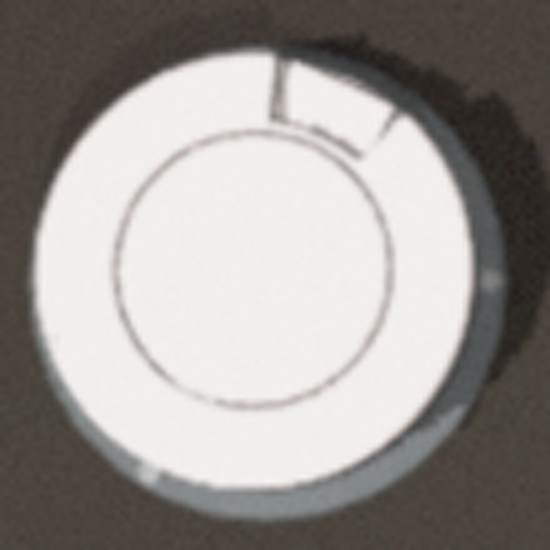

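View pics/zs.png

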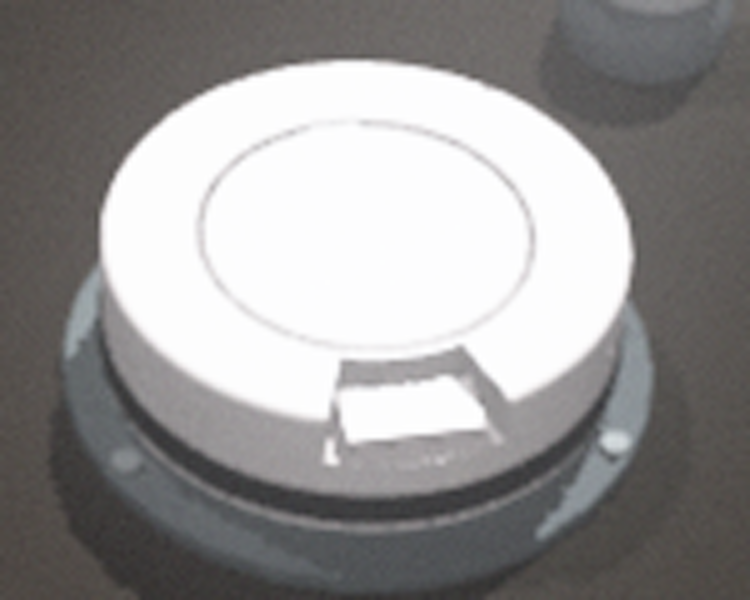

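```bash
python3 - <<'E'
from h import *
im=cv2.imread("pics/top0.png");P=cloud("top",np.load("top0.npy"))
f=lambda q:(225+(q[0]+.5)/5-.5,200+(q[1]+.5)/5-.5)
L=[ray("top",*f(q),.0615)[:2] for q in((114,268),(392,268),(252,128),(252,408))]
c=np.array([(L[2][0]+L[3][0])/2,(L[0][1]+L[1][1])/2]);print("lid centre",c,L[0][1]-L[1][1],L[2][0]-L[3][0])
for q in((278,52),(271,118),(360,157),(395,113)):
    p=ray("top",*f(q),.062)[:2]-c;print(np.hypot(*p),np.degrees(np.arctan2(p[1],p[0])))
for cc in (c,np.array([.5365,.1415])):
    D=np.hypot(P[...,0]-cc[0],P[...,1]-cc[1]);an=np.degrees(np.arctan2(P[...,1]-cc[1],P[...,0]-cc[0]))
    k=(D>.061)&(D<.076)&(P[...,2]<.0575);k&=P[...,2]>.045;print(np.percentile(an[k],[1,5,50,95,99]))
    b=(D>.063)&(D<.075)
    print([(a,round(float(np.median(P[b&(an>=a)&(an<a+2)][:,2])),4)) for a in range(-56,8,2)])
# scene depth check
S=cloud("scene",np.load("scene0.npy"));k=(np.hypot(S[...,0]-.536,S[...,1]-.1415)<.1)&(abs(S[...,2]-.062)<.003)
h=cv2.convexHull(S[k][:,:2].astype(np.float32))[:,0];s=np.linalg.lstsq(np.c_[2*h,np.ones(len(h))],(h**2).sum(1),rcond=None)[0];print("scene",s[:2],S[k][:,2].mean())
E
```

```text
lid centre [0.53652642 0.14182129] 0.10365797293512807 0.10467852465787791
0.08160536197549784 -6.407034895586788
0.056387031404867845 -6.690285047476776
0.05725836577484994 -44.25568954318897
0.07831363793982887 -42.68639716447103
[-129.52553275  -41.65934633  -24.86780747   -6.99816134   54.51136169]
[(-56, 0.0603), (-54, 0.0619), (-52, 0.0618), (-50, 0.0608), (-48, 0.062), (-46, 0.061), (-44, 0.0533), (-42, 0.0527), (-40, 0.0526), (-38, 0.0528), (-36, 0.0522), (-34, 0.0526), (-32, 0.0533), (-30, 0.0524), (-28, 0.0519), (-26, 0.0531), (-24, 0.0527), (-22, 0.0517), (-20, 0.0531), (-18, 0.0524), (-16, 0.0531), (-14, 0.0525), (-12, 0.0534), (-10, 0.0526), (-8, 0.0479), (-6, 0.0616), (-4, 0.0609), (-2, 0.0632), (0, 0.0617), (2, 0.0614), (4, 0.0602), (6, 0.0611)]
[-130.12173743  -41.4655189   -24.84514596   -6.73366319   56.17098089]
[(-56, 0.0603), (-54, 0.0621), (-52, 0.0618), (-50, 0.0608), (-48, 0.0613), (-46, 0.0615), (-44, 0.0533), (-42, 0.0527), (-40, 0.0528), (-38, 0.0525), (-36, 0.0526), (-34, 0.0523), (-32, 0.0533), (-30, 0.052), (-28, 0.0519), (-26, 0.0531), (-24, 0.0527), (-22, 0.0523), (-20, 0.0532), (-18, 0.0527), (-16, 0.0527), (-14, 0.053), (-12, 0.0532), (-10, 0.0527), (-8, 0.0489), (-6, 0.0603), (-4, 0.0609), (-2, 0.0632), (0, 0.0617), (2, 0.0616), (4, 0.0607), (6, 0.0611)]
scene [0.53657189 0.13747243] 0.06114990309935454
```

Request:
{"method": "send_rows", "body": {"plan": [[[255,22,30,2,7],[255,24,32,0,7],[255,24,32,0,7],[255,24,32,0,7],[255,24,32,0,7],[255,24,32,0,7],[255,24,32,0,7],[255,24,32,0,7]]], "newtons": 20}}

```text
clock: 0.77
ee_pos: [0.3915, -0.3577, 0.1669]
orientation: [-179.8, 0.5, 75.5]
ft_force: [0.3, 0.2, 0.6]
opening: 0.47
```

Request:
{"method": "send_rows", "body": {"plan": [[[255,6,36,0,6],[255,6,36,0,6],[255,6,36,0,6],[255,6,36,0,6],[255,6,36,0,6],[255,6,36,0,6],[255,6,36,0,6],[255,6,36,0,6]]]}}

```text
clock: 1.43
ee_pos: [0.4433, -0.0548, 0.1661]
orientation: [-179.9, 0.4, 126.2]
ft_force: [1.0, 0.4, -0.6]
opening: 0.005
```

Request:
{"method": "send_rows", "body": {"plan": [[[255,5,36,0,6],[255,5,36,0,6],[255,5,36,0,6],[255,5,36,0,6],[255,5,30,0,6],[255,2,20,0,2],[255,0,5,0,0],[255,0,0,0,0]]]}}

```text
clock: 2.1
ee_pos: [0.4685, 0.1628, 0.1658]
orientation: [179.8, 0.3, 160.6]
ft_force: [0.1, -0.4, 0.5]
opening: 0.003
```

Request:
{"method": "send_rows", "body": {"plan": [[[255,-1,-12,-20,-4],[255,0,-8,-25,-1],[255,0,-2,-25,0],[255,0,0,-12,0],[255,0,0,-3,0],[255,0,0,0,0]]]}}

```text
clock: 2.6
ee_pos: [0.467, 0.1288, 0.0779]
orientation: [-179.8, 0.5, 154.4]
ft_force: [0.2, -0.6, -0.0]
opening: 0.008
```

```bash
python3 - <<'E'
from h import *
s=sense();print(s['ee_pos'],s['orientation'],s['ft_force'])
for n in("top","scene"):
    p,d=camera(n);cv2.imwrite(f"pics/{n}1.png",p[...,::-1][130:330,180:420]if 0 else p[...,::-1])
p,d=cv2.imread("pics/top1.png"),cv2.imread("pics/scene1.png")
cv2.imwrite("pics/both1.png",np.hstack([cv2.resize(p[180:340,190:350],(400,400)),cv2.resize(d[110:270,270:430],(400,400))]))
E
```

```text
[0.46698278 0.12877594 0.07785544] [-179.79785471    0.53323779  154.43432793] [ 0.2069107  -0.56069409 -0.0295938 ]
```

View pics/both1.png

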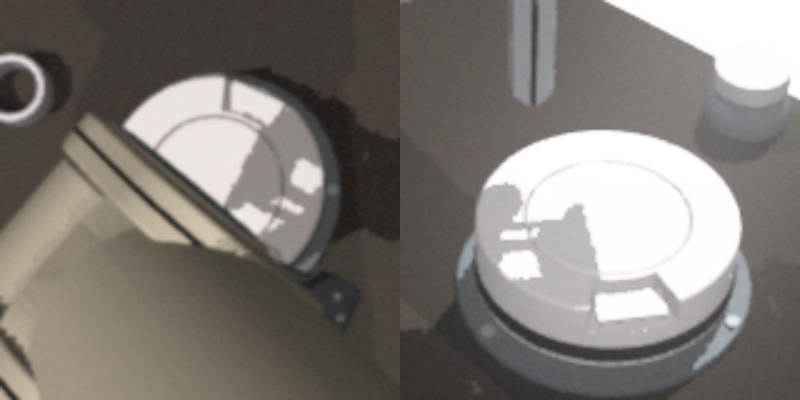

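```bash
python3 - <<'E'
from h import *
print(w2p("scene",(.467,.1288,.0779)),w2p("scene",(.4665,.1405,.062)),w2p("scene",(.5365,.1405,.062)),w2p("top",(.467,.1288,.0779)))
p,d=camera("scene");S=cloud("scene",d);a=S[110:165,305:345];k=(abs(a[...,0]-.467)<.03)&(abs(a[...,1]-.1288)<.03)&(a[...,2]>.066);print(k.sum(),a[k].min(0),a[k].max(0))
k=(np.hypot(S[...,0]-.5365,S[...,1]-.1405)<.1)&(abs(S[...,2]-.062)<.003)
h=cv2.convexHull(S[k][:,:2].astype(np.float32));print(cv2.minEnclosingCircle(h))
E
```

```text
[321.93339901 165.91685448] [327.63022227 170.71166518] [353.70859706 195.46398011] [281.24686202 290.47764984]
733 [0.45860911 0.11110535 0.1136839 ] [0.48308729 0.13642418 0.19345734]
((0.5367093682289124, 0.13676497340202332), 0.0835258737206459)
```

```bash
python3 - <<'E'
from h import *
p,d=camera("scene");print(sense()['ee_pos'])
cv2.imwrite("pics/z2.png",cv2.resize(p[90:210,270:390,::-1],(600,600),interpolation=2))
S=cloud("scene",d)
for v in range(130,172,3): print(v,S[v,319].round(3),S[v,323].round(3),S[v,326].round(3))
E
```

```text
[0.46864802 0.13108578 0.07950997]
130 [0.474 0.117 0.157] [0.473 0.125 0.153] [0.478 0.128 0.155]
133 [0.473 0.118 0.151] [0.475 0.124 0.149] [0.477 0.128 0.149]
136 [0.473 0.118 0.145] [0.475 0.124 0.144] [0.477 0.128 0.144]
139 [0.473 0.119 0.139] [0.474 0.125 0.137] [0.477 0.128 0.138]
142 [0.472 0.119 0.133] [0.475 0.125 0.132] [0.478 0.127 0.133]
145 [0.473 0.119 0.128] [0.477 0.123 0.129] [0.479 0.127 0.128]
148 [0.472 0.119 0.122] [0.476 0.124 0.122] [0.48  0.127 0.123]
151 [ 0.353  0.202 -0.001] [0.475 0.125 0.115] [0.479 0.127 0.117]
154 [ 0.361  0.197 -0.001] [ 0.363  0.204 -0.003] [ 0.366  0.209 -0.003]
157 [0.369 0.191 0.   ] [ 0.372  0.198 -0.001] [ 0.374  0.203 -0.001]
160 [0.376 0.187 0.   ] [ 0.379  0.193 -0.001] [ 0.382  0.198 -0.001]
163 [ 0.382  0.183 -0.001] [ 0.385  0.189 -0.002] [0.39  0.192 0.   ]
166 [0.389 0.177 0.   ] [ 0.393  0.184 -0.   ] [ 0.393  0.19  -0.003]
169 [ 0.395  0.174 -0.001] [0.459 0.136 0.063] [0.461 0.141 0.061]
```

View pics/z2.png

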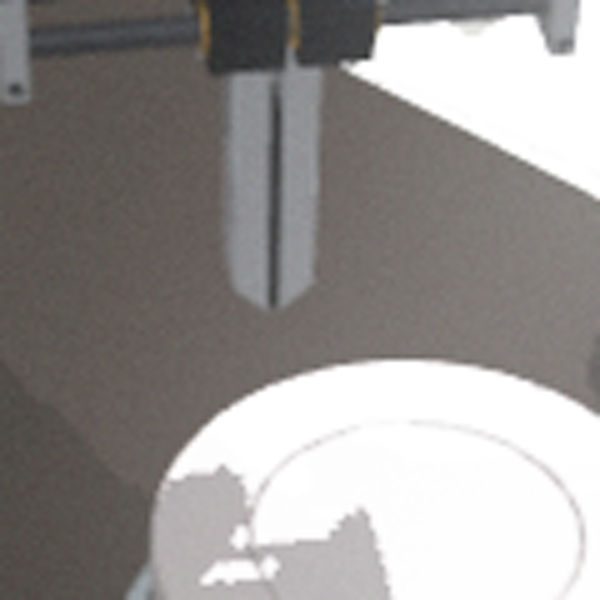

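The tips appear about 33 mm higher in the scene view (z≈0.112) than the reported TCP z, though x and y agree. I'll come down by touch instead.

Request:
{"method": "send_rows", "body": {"plan": [[[255,0,5,-5,0],[255,0,3,-5,0],[255,0,0,-3,0],[255,0,0,0,0]]]}}

```text
clock: 3.13
ee_pos: [0.4709, 0.1411, 0.0678]
orientation: [179.7, 0.9, 154.5]
ft_force: [-0.4, -0.5, 0.2]
opening: 0.004
```

```bash
python3 - <<'E'
from h import *
s=sense();print(s['clock'],s['ee_pos'],s['orientation'],s['ft_force'],s['qpos'],s['opening'])
p,d=camera("scene");s=sense();print(s['clock'],s['ee_pos'],s['ft_force'])
cv2.imwrite("pics/z3.png",cv2.resize(p[90:210,270:390,::-1],(600,600),interpolation=2))
S=cloud("scene",d)
for v in range(145,175,2): print(v,S[v,322].round(3),S[v,325].round(3),S[v,328].round(3))
E
```

```text
3.1333 [0.47086241 0.14114799 0.0678176 ] [179.73120965   0.90953008 154.5296361 ] [-0.39961084 -0.45982279  0.17797557] [  0.82297465  34.69687451 -31.06867948 117.79600677  31.87298432
  34.97632888  12.24914446] 0.004215403313277363
3.1833 [0.47090805 0.1412805  0.06796704] [-0.20020769  0.23063672  0.06652699]
145 [0.471 0.126 0.123] [0.475 0.128 0.125] [0.478 0.131 0.126]
147 [0.472 0.125 0.121] [0.475 0.128 0.121] [0.477 0.132 0.121]
149 [0.473 0.124 0.118] [0.474 0.129 0.117] [0.479 0.131 0.119]
151 [0.472 0.125 0.113] [0.476 0.127 0.115] [0.478 0.132 0.114]
153 [ 0.362  0.203 -0.001] [0.476 0.128 0.11 ] [0.477 0.132 0.109]
155 [ 0.365  0.2   -0.002] [ 0.368  0.205 -0.002] [0.478 0.132 0.106]
157 [ 0.37   0.197 -0.002] [ 0.373  0.202 -0.002] [ 0.377  0.205 -0.   ]
159 [ 0.376  0.193 -0.   ] [ 0.378  0.198 -0.001] [ 0.381  0.203 -0.001]
161 [ 0.379  0.191 -0.002] [0.384 0.194 0.   ] [0.389 0.197 0.002]
163 [ 0.383  0.188 -0.002] [ 0.388  0.191 -0.   ] [0.392 0.195 0.   ]
165 [ 0.387  0.186 -0.003] [ 0.392  0.188 -0.001] [ 0.394  0.194 -0.002]
167 [ 0.393  0.181 -0.001] [0.455 0.144 0.06 ] [0.458 0.147 0.061]
169 [0.457 0.136 0.061] [0.463 0.138 0.064] [0.462 0.144 0.061]
171 [0.461 0.134 0.06 ] [0.464 0.137 0.061] [0.466 0.142 0.06 ]
173 [0.465 0.131 0.061] [0.467 0.135 0.06 ] [0.47  0.139 0.061]
```

View pics/z3.png

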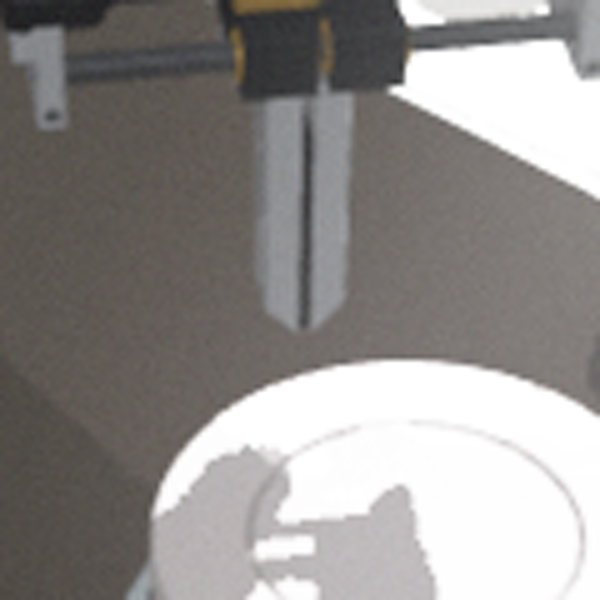

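Request:
{"method": "send_rows", "body": {"plan": [[[255,-1,0,-2,0],[255,-1,0,-2,0],[255,0,0,-2,0],[255,0,0,-2,0]]]}}

```text
clock: 3.52
ee_pos: [0.4689, 0.1417, 0.0596]
orientation: [179.7, 0.9, 154.6]
ft_force: [0.3, -0.0, -0.0]
opening: 0.004
```

Request:
{"method": "send_rows", "body": {"plan": [[[255,0,0,-4,0],[255,0,0,-4,0],[255,0,0,-4,0],[255,0,0,-4,0]]]}}

```text
clock: 3.85
ee_pos: [0.4691, 0.1414, 0.0423]
orientation: [179.7, 1.0, 154.5]
ft_force: [-0.5, -0.3, -0.1]
opening: 0.003
```

```bash
cat > look.py <<'E'
import sys
from h import *
p,d=camera("scene");s=sense();print(s['clock'],s['ee_pos'],s['orientation'],s['ft_force'])
r,c=int(sys.argv[2]),int(sys.argv[3])
cv2.imwrite(f"pics/{sys.argv[1]}.png",cv2.resize(p[r:r+120,c:c+120,::-1],(600,600),interpolation=2))
E
python3 look.py z4 110 280
```

```text
3.9 [0.46857303 0.14115448 0.04160327] [179.73379189   0.90887411 154.5407145 ] [-0.06766829 -0.1242239  -0.17241794]
```

View pics/z4.png

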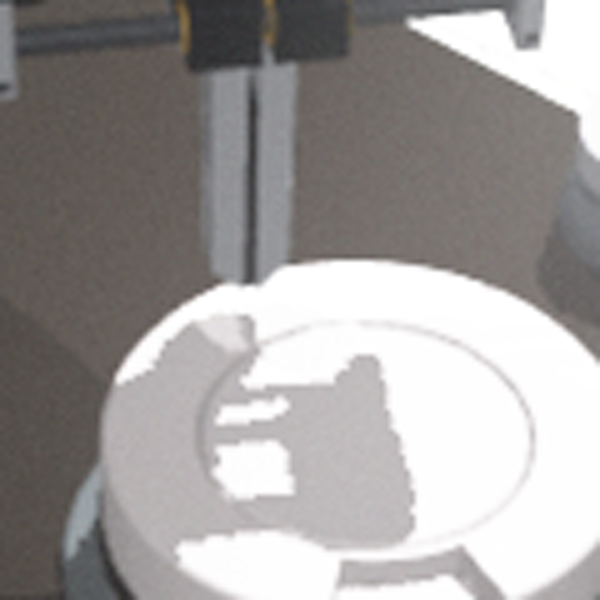

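Request:
{"method": "send_rows", "body": {"plan": [[[255,0,0,-2,0],[255,0,0,-2,0],[255,0,0,-2,0]]]}}

```text
clock: 4.15
ee_pos: [0.4684, 0.1413, 0.0347]
orientation: [179.7, 0.9, 154.5]
ft_force: [-1.1, -0.2, 0.2]
opening: 0.009
```

Request:
{"method": "send_rows", "body": {"plan": [[[255,0,0,-1.5,0],[255,0,0,-1.5,0]]]}}

```text
clock: 4.32
ee_pos: [0.4685, 0.1413, 0.0314]
orientation: [179.7, 0.9, 154.6]
ft_force: [-0.3, -0.1, -0.1]
opening: 0.004
```

Request:
{"method": "send_rows", "body": {"plan": [[[255,0,0,-1.5,0],[255,0,0,-1.5,0]]]}}

```text
clock: 4.48
ee_pos: [0.4686, 0.1413, 0.0281]
orientation: [179.7, 0.9, 154.6]
ft_force: [-0.3, 0.2, -1.9]
opening: 0.005
```

Request:
{"method": "send_rows", "body": {"plan": [[[255,0,0,-1,0]]]}}

```text
clock: 4.57
ee_pos: [0.4686, 0.1413, 0.027]
orientation: [179.7, 0.9, 154.5]
ft_force: [0.1, -0.1, 0.1]
opening: 0.005
```

Request:
{"method": "send_rows", "body": {"plan": [[[255,0,0,-1,0]]]}}

```text
clock: 4.65
ee_pos: [0.4687, 0.1413, 0.0259]
orientation: [179.7, 0.9, 154.5]
ft_force: [-1.7, -0.4, 12.2]
opening: 0.003
```

Request:
{"method": "send_rows", "body": {"plan": [[[255,0,0,-1,0]]]}}

```text
clock: 4.73
ee_pos: [0.4687, 0.1413, 0.0258]
orientation: [179.8, 0.9, 154.5]
ft_force: [-4.5, -2.0, 25.0]
opening: 0.007
```

```bash
python3 look.py z5 110 280
```

```text
4.7833 [0.46869733 0.14132498 0.02594248] [179.75621887   0.96221495 154.55359488] [-2.23300501 -1.60432936 11.61049515]
```

View pics/z5.png

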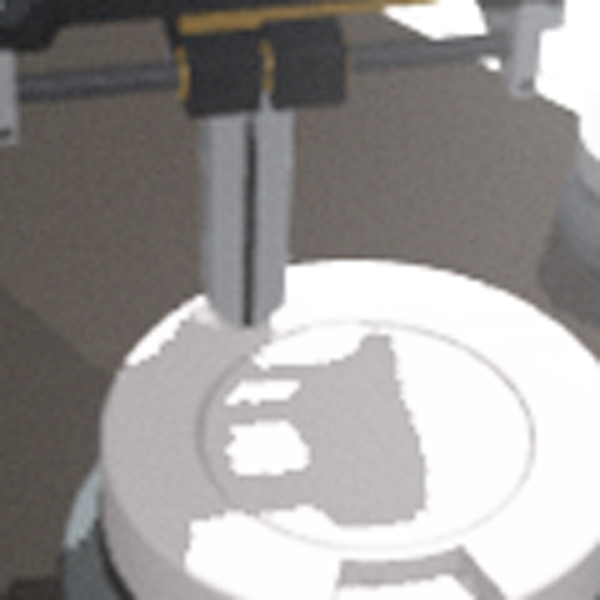

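Request:
{"method": "send_rows", "body": {"plan": [[[255,0,-3,0,0],[255,0.3,-4,-0.2,0],[255,0.5,-4,-0.2,0],[255,0.7,-4,-0.2,0]]]}}

```text
clock: 5.12
ee_pos: [0.4707, 0.1267, 0.0261]
orientation: [179.7, 1.0, 154.7]
ft_force: [-0.9, 0.2, 1.4]
opening: 0.005
```

```bash
cat > nxt.py <<'E'
import sys,numpy as np
from h import sense
s=sense();p=s['ee_pos'];C=np.array([.5365,.141]);d=p[:2]-C
print(s['clock'],p,s['ft_force'],'r',np.hypot(*d)*1e3,'phi',np.degrees(np.arctan2(d[1],d[0])))
a=np.degrees(np.arctan2(d[1],d[0]))%360;R=float(sys.argv[1]);n=int(sys.argv[2]);st=float(sys.argv[3]);prev=d*1e3
r0=np.hypot(*d)*1e3
for i in range(n):
    a+=st;r=r0+(R-r0)*(i+1)/n;q=r*np.array([np.cos(np.radians(a)),np.sin(np.radians(a))]);print((q-prev).round(1),end=' ');prev=q
print()
E
python3 nxt.py 69 8 3.4
```

```text
5.1167 [0.47068243 0.12673745 0.02613443] [-0.88014068  0.15249093  1.4240275 ] r 67.3451816788879 phi -167.7731506728066
[ 0.8 -3.9] [ 1.  -3.9] [ 1.2 -3.8] [ 1.5 -3.8] [ 1.7 -3.7] [ 1.9 -3.6] [ 2.1 -3.5] [ 2.3 -3.4]
```

Request:
{"method": "send_rows", "body": {"plan": [[[255,0.8,-4,-0.3,0],[255,1,-4,-0.3,0],[255,1.2,-4,-0.3,0],[255,1.4,-4,-0.3,0],[255,1.6,-3.8,-0.3,0],[255,1.8,-3.7,-0.3,0],[255,2,-3.6,-0.3,0],[255,2.2,-3.5,-0.3,0]]]}}

```text
clock: 5.78
ee_pos: [0.4838, 0.1047, 0.026]
orientation: [178.7, 0.9, 154.9]
ft_force: [-3.8, 3.6, 7.7]
opening: 0.006
```

```bash
python3 nxt.py 69 8 3.4
```

```text
5.7833 [0.48375262 0.10465006 0.02600316] [-3.75873223  3.56607534  7.74262819] r 64.05938116115033 phi -145.42800990088205
[ 1.8 -3.4] [ 2.  -3.4] [ 2.2 -3.3] [ 2.4 -3.2] [ 2.6 -3. ] [ 2.8 -2.9] [ 3.  -2.7] [ 3.2 -2.6]
```

Request:
{"method": "send_rows", "body": {"plan": [[[255,1,-4.5,0,0],[255,1.4,-4.5,-0.1,0],[255,1.6,-4.5,-0.1,0],[255,1.8,-4.2,-0.1,0],[255,2.2,-4,-0.1,0],[255,2.4,-3.8,-0.1,0]]]}}

```text
clock: 6.28
ee_pos: [0.495, 0.0793, 0.026]
orientation: [178.4, 0.8, 155.0]
ft_force: [-1.9, 4.1, 5.7]
opening: 0.004
```

```bash
python3 nxt.py 69 8 3.4
```

```text
6.2833 [0.49504055 0.07931722 0.02601116] [-1.94189213  4.12812881  5.73303289] r 74.32127142085629 phi -123.90661707057754
[ 4.1 -1.8] [ 4.1 -1.5] [ 4.2 -1.2] [ 4.2 -1. ] [ 4.2 -0.7] [ 4.2 -0.5] [ 4.2 -0.2] [4.2 0.1]
```

Request:
{"method": "send_rows", "body": {"plan": [[[255,4.2,-1.5,0.1,0],[255,4.2,-1.2,0,0],[255,4.2,-0.8,0,0],[255,4.2,-0.6,-0.1,0],[255,4.2,-0.4,-0.1,0],[255,4.2,-0.2,-0.1,0]]]}}

```text
clock: 6.78
ee_pos: [0.5009, 0.0742, 0.0259]
orientation: [179.5, -0.7, 155.1]
ft_force: [-8.3, 3.3, 15.0]
opening: 0.005
```

```bash
python3 nxt.py 69 8 3.4
```

```text
6.7833 [0.50093495 0.07419204 0.02591082] [-8.2834659   3.2790266  15.00652862] r 75.68471755053534 phi -118.02849534371225
[ 4.4 -1.2] [ 4.4 -1. ] [ 4.4 -0.7] [ 4.4 -0.4] [ 4.3 -0.1] [4.3 0.1] [4.2 0.4] [4.2 0.7]
```

Request:
{"method": "send_rows", "body": {"plan": [[[255,3,0,0.6,0],[255,4.5,-0.2,0.2,0],[255,4.5,0,0,0]]]}}

```text
clock: 7.03
ee_pos: [0.5094, 0.0706, 0.026]
orientation: [179.9, -1.0, 155.1]
ft_force: [-5.9, 1.5, 10.6]
opening: 0.009
```

```bash
python3 nxt.py 69 8 3.4
```

```text
7.0333 [0.50943899 0.07062211 0.02595648] [-5.9404638   1.50348193 10.55369357] r 75.40122966465097 phi -111.03225620574528
[ 4.5 -0.7] [ 4.5 -0.4] [ 4.4 -0.2] [4.4 0.1] [4.3 0.4] [4.2 0.6] [4.1 0.9] [4.  1.1]
```

Request:
{"method": "send_rows", "body": {"plan": [[[255,4.5,0.8,0.5,0],[255,4.5,0.8,0.4,0],[255,4.5,0.8,0.3,0]]]}}

```text
clock: 7.28
ee_pos: [0.5231, 0.0694, 0.0262]
orientation: [-179.8, -1.1, 154.9]
ft_force: [-0.0, 0.2, 0.8]
opening: 0.005
```

```bash
python3 nxt.py 70 8 3.4
```

```text
7.2833 [0.52309324 0.06944289 0.02623993] [-0.01919507  0.19332276  0.80227066] r 72.80220432509249 phi -100.61176423039291
[ 4.3 -0.3] [ 4.3 -0.1] [4.3 0.2] [4.2 0.4] [4.2 0.7] [4.1 0.9] [4.  1.2] [3.9 1.4]
```

Request:
{"method": "send_rows", "body": {"plan": [[[255,4.4,0.5,-0.2,0],[255,4.4,0.5,0,0],[255,4.4,0.5,0.1,0],[255,4.4,0.7,0.1,0]]]}}

```text
clock: 7.62
ee_pos: [0.5324, 0.0689, 0.0262]
orientation: [-179.0, -1.8, 154.8]
ft_force: [-1.9, -0.8, 3.5]
opening: 0.006
```

```bash
python3 nxt.py 70 8 3.4
```

```text
7.6167 [0.53244545 0.06889353 0.02619936] [-1.88197066 -0.75605411  3.52479574] r 72.220377635212 phi -93.21835378048152
[4.3 0.2] [4.2 0.4] [4.2 0.7] [4.1 0.9] [4.1 1.2] [4.  1.4] [3.9 1.6] [3.7 1.8]
```

Request:
{"method": "send_rows", "body": {"plan": [[[255,4.5,0.8,0.2,0],[255,4.5,1,0.1,0],[255,4.5,1.2,0.1,0],[255,4.5,1.4,0.1,0],[255,4.5,1.6,0.1,0]]]}}

```text
clock: 8.03
ee_pos: [0.5583, 0.0736, 0.0263]
orientation: [-179.0, -1.8, 154.7]
ft_force: [-0.7, 0.3, 1.0]
opening: 0.008
```

```bash
python3 nxt.py 70 8 3.4
```

```text
8.0333 [0.55826217 0.07362179 0.02626028] [-0.7446277   0.28950051  0.96541937] r 70.80547444324453 phi -72.10031002392718
[3.9 1.5] [3.8 1.7] [3.7 2. ] [3.6 2.2] [3.4 2.4] [3.3 2.6] [3.1 2.8] [3.  2.9]
```

Phi is now -72 and contact is about 1 N. I'll continue in shorter calls to catch the drop.

Request:
{"method": "send_rows", "body": {"plan": [[[255,4,1.6,-0.1,0],[255,4,1.9,0,0],[255,3.8,2.1,0,0]]]}}

```text
clock: 8.28
ee_pos: [0.5701, 0.0782, 0.0262]
orientation: [-178.7, -1.9, 154.6]
ft_force: [-2.8, -0.8, 2.8]
opening: 0.004
```

```bash
python3 nxt.py 70 5 3.4
```

```text
8.2833 [0.57006776 0.07819009 0.02621808] [-2.77049899 -0.7754855   2.79800175] r 71.21712557870137 phi -61.87842876415063
[3.5 2.3] [3.4 2.5] [3.2 2.7] [3.  2.9] [2.9 3. ]
```

Request:
{"method": "send_rows", "body": {"plan": [[[255,3.6,2.4,0,0],[255,3.4,2.6,0,0],[255,3.2,2.8,0,0]]]}}

```text
clock: 8.53
ee_pos: [0.5817, 0.0861, 0.0262]
orientation: [-178.7, -1.8, 154.6]
ft_force: [-0.9, -0.5, 2.1]
opening: 0.002
```

```bash
python3 nxt.py 71 5 3.4
```

```text
8.5333 [0.58171104 0.0860608  0.02624925] [-0.87570583 -0.54348104  2.09864674] r 71.150221726682 phi -50.54805915260124
[3.2 2.8] [3. 3.] [2.8 3.2] [2.6 3.3] [2.4 3.5]
```

Request:
{"method": "send_rows", "body": {"plan": [[[255,3.2,2.8,-0.1,0],[255,3,3,-0.2,0],[255,2.8,3.2,-0.3,0]]]}}

```text
clock: 8.78
ee_pos: [0.5933, 0.0971, 0.0255]
orientation: [-178.9, -1.7, 154.6]
ft_force: [-0.1, 0.7, 0.0]
opening: 0.006
```

```bash
python3 nxt.py 72 5 3
```

```text
8.7833 [0.59325199 0.09706155 0.0254553 ] [-0.10247289  0.66939252  0.01322408] r 71.77308548816606 phi -37.74770085969928
[2.3 3. ] [2.1 3.1] [1.9 3.2] [1.8 3.3] [1.6 3.4]
```

Contact was lost and z fell below the rim level: the fingertips have found the notch edge, as expected near −38°. I'll continue to mid-notch, sinking slightly.

Request:
{"method": "send_rows", "body": {"plan": [[[255,2.3,3,-0.5,0],[255,2.1,3,-0.5,0],[255,1.8,3.2,-0.5,0],[255,1,2.3,-0.5,0],[255,0,0,0,0]]]}}

```text
clock: 9.2
ee_pos: [0.6024, 0.1125, 0.0227]
orientation: [-179.0, -1.7, 154.7]
ft_force: [0.3, -0.5, 0.5]
opening: 0.005
```

```bash
python3 nxt.py 72 1 0; python3 look.py z6 150 310
```

```text
9.2 [0.60237631 0.11246153 0.02273728] [ 0.27942177 -0.47820358  0.50911736] r 71.79228992613763 phi -23.422886752035307
[ 0.2 -0.1] 
9.25 [0.60224242 0.11216687 0.02274448] [-179.03129506   -1.72103327  154.69403795] [-0.44896167 -0.25890125 -0.89680283]
```

View pics/z6.png

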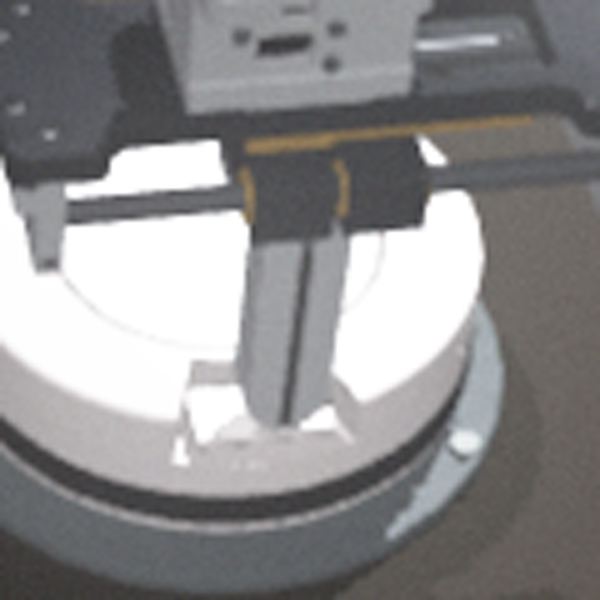

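The fingertips sit inside the notch, clear of both sides and 3.3 mm below rim level. Next I'll nudge them to mid-notch and press.

Request:
{"method": "send_rows", "body": {"plan": [[[255,-0.6,-1.4,-1.5,0],[255,0,0,-1.5,0],[255,0,0,-1.5,0]]]}}

```text
clock: 9.5
ee_pos: [0.6014, 0.1101, 0.0181]
orientation: [-179.0, -1.7, 154.7]
ft_force: [0.3, 0.1, 0.4]
opening: 0.006
```

Request:
{"method": "send_rows", "body": {"plan": [[[255,0,0,-1,0],[255,0,0,-1,0]]]}}

```text
clock: 9.67
ee_pos: [0.6018, 0.1096, 0.0161]
orientation: [-179.0, -1.7, 154.7]
ft_force: [0.7, 0.1, 3.1]
opening: 0.002
```

Request:
{"method": "send_rows", "body": {"plan": [[[255,0,0,-1,0],[255,0,0,-1,0]]]}}

```text
clock: 9.83
ee_pos: [0.6028, 0.1092, 0.0144]
orientation: [-179.0, -1.6, 154.6]
ft_force: [0.3, -0.9, 1.1]
opening: 0.004
```

Request:
{"method": "send_rows", "body": {"plan": [[[255,0,0,-1,0],[255,0,0,-1,0]]]}}

```text
clock: 10.0
ee_pos: [0.6036, 0.1088, 0.0127]
orientation: [-179.1, -1.5, 154.6]
ft_force: [1.0, -0.7, 1.9]
opening: 0.004
```

```bash
python3 nxt.py 72 1 0; python3 look.py z7 130 300
```

```text
10.0 [0.60364861 0.10882055 0.01274531] [ 1.02859092 -0.65779209  1.90031191] r 74.46108121869086 phi -25.6050189405892
[-2.2  1.1] 
10.05 [0.60369357 0.10878526 0.01258855] [-179.0699084    -1.47915037  154.59385942] [ 1.21715215 -0.39443014  2.74448434]
```

View pics/z7.png

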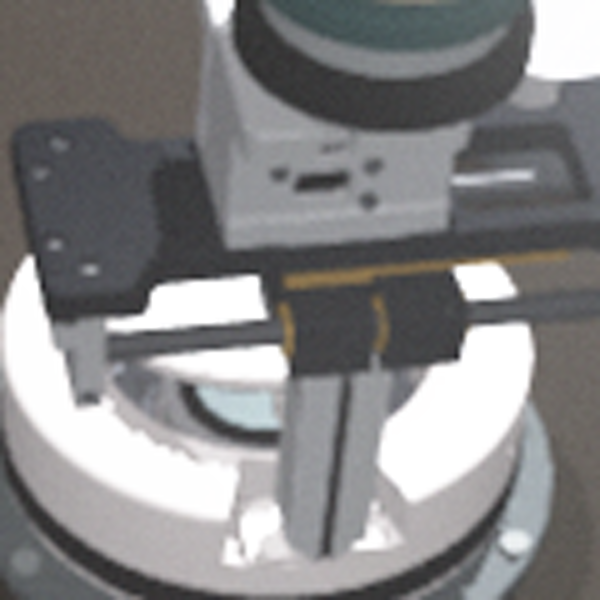

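The lid has let go: the inside of the pot shows beneath it. I'll ease the press, let it rise for about a second, and look again.

Request:
{"method": "send_rows", "body": {"plan": [[[255,-0.5,0.3,0.5,0],[255,0,0,0,0],[255,0,0,0,0],[255,0,0,0,0],[255,0,0,0,0],[255,0,0,0,0],[255,0,0,0,0],[255,0,0,0,0]]]}}

```text
clock: 10.72
ee_pos: [0.6033, 0.1089, 0.0134]
orientation: [-179.1, -1.5, 154.6]
ft_force: [1.1, 0.3, 1.7]
opening: 0.008
```

```bash
python3 nxt.py 72 1 0; python3 look.py z8 130 300
```

```text
10.7167 [0.60332271 0.10893806 0.01339388] [1.07418247 0.33937279 1.66118958] r 74.11641795938853 phi -25.63197508739397
[-1.9  0.9] 
10.7667 [0.60335744 0.10896413 0.01341222] [-179.06488342   -1.44969473  154.58997067] [0.4061112  0.12101995 2.30743051]
```

View pics/z8.png

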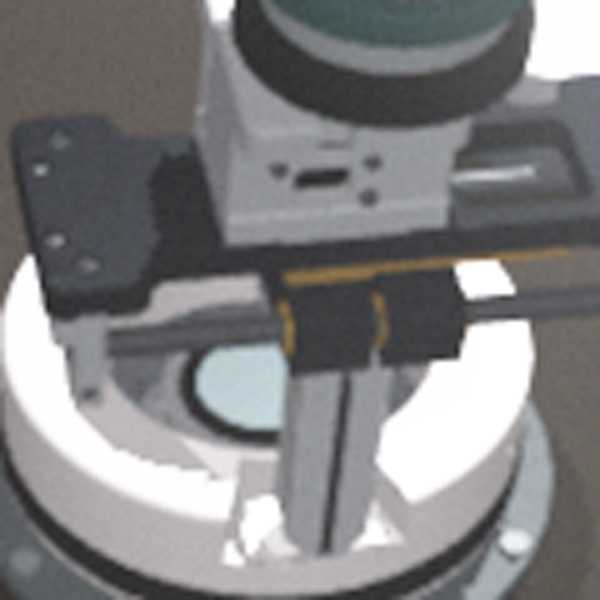

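The lid has swung well up, behind the hand. Withdrawing up and outward.

Request:
{"method": "send_rows", "body": {"plan": [[[255,0,0,4,0],[255,1,-0.5,6,0],[255,4,-2,8,0],[255,10,-5,8,0],[255,12,-6,10,0],[255,12,-6,15,0],[255,10,-5,20,0],[255,5,-5,25,0]]]}}

```text
clock: 11.43
ee_pos: [0.6512, 0.0792, 0.11]
orientation: [-178.7, -2.3, 154.9]
ft_force: [0.5, -0.1, 0.5]
opening: 0.007
```

Request:
{"method": "send_rows", "body": {"plan": [[[255,0,-10,30,0],[255,0,-20,25,0],[255,0,-25,15,0],[255,0,-30,5,0],[255,0,-30,0,0],[255,0,-30,0,0],[255,0,-20,0,0],[255,0,-5,0,0]]]}}

```text
clock: 12.1
ee_pos: [0.655, -0.0947, 0.2018]
orientation: [-179.3, -1.8, 155.2]
ft_force: [-0.5, -0.8, -0.4]
opening: 0.004
```

Request:
{"method": "send_rows", "body": {"plan": [[[255,0,-30,0,0],[255,0,-30,0,0],[255,0,-30,0,0],[255,0,-15,0,0],[255,0,0,0,0],[255,0,0,0,0]]]}}

```text
clock: 12.6
ee_pos: [0.6545, -0.1988, 0.2043]
orientation: [-179.6, -1.9, 155.4]
ft_force: [-0.1, 0.3, -0.5]
opening: 0.005
```

```bash
python3 - <<'E'
from h import *
s=sense();print(s['clock'],s['ee_pos'],s['ft_force'],abs(s['qvel']).max())
a,_=camera("top");b,_=camera("scene")
cv2.imwrite("pics/end.png",np.hstack([cv2.resize(a,(400,300),interpolation=3),cv2.resize(b,(400,300),interpolation=3)])[...,::-1])
for n,x in(("top",a),("scene",b)):
    o=cv2.imread(f"pics/{n}0.png")[...,::-1]
    rs=[(355,180,35,35),(350,275,42,42),(160,275,42,42),(178,198,35,35)] if n=="top" else [(265,275,50,55),(200,215,55,45),(385,122,45,48),(440,185,42,42)]
    for u,v,w,h in rs: print(n,(u,v),np.abs(o[v:v+h,u:u+w].astype(int)-x[v:v+h,u:u+w]).mean().round(1),end=' ')
E
```

```text
12.6 [ 0.65451313 -0.19878665  0.20427883] [-0.11094     0.26891247 -0.50226225] 0.6202206893583878
top (355, 180) 4.8 top (350, 275) 6.1 top (160, 275) 1.8 top (178, 198) 2.2 scene (265, 275) 6.5 scene (200, 215) 4.0 scene (385, 122) 12.7 scene (440, 185) 15.7
```

View pics/end.png

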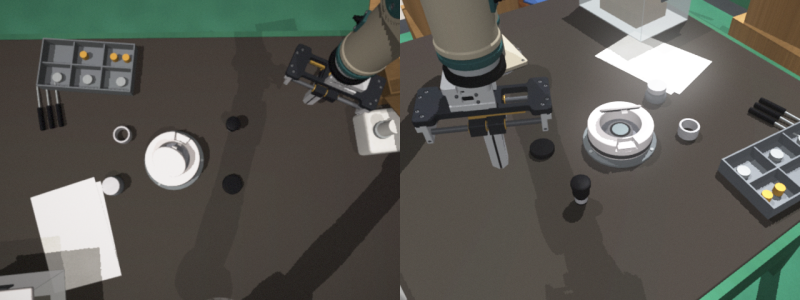

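The lid stands open and the hand is clear. In the top half of the picture the pot is at (173,160), and all four loose parts appear in place. I'll check their positions numerically.

```bash
python3 - <<'E'
from h import *
for n,rs in (("top",[(355,180,35,35),(350,275,42,42),(160,275,42,42),(178,198,35,35)]),("scene",[(265,275,50,55),(200,215,55,45),(385,122,45,48),(440,185,42,42)])):
    x,d=camera(n);o=cv2.imread(f"pics/{n}0.png");x=np.ascontiguousarray(x[...,::-1])
    for u,v,w,h in rs:
        r=cv2.matchTemplate(x[v-10:v+h+10,u-10:u+w+10],o[v:v+h,u:u+w],cv2.TM_CCOEFF_NORMED);_,m,_,l=cv2.minMaxLoc(r);print(n,(u,v),round(m,3),l[0]-10,l[1]-10)
    P=cloud(n,d);k=np.hypot(P[...,0]-.5365,P[...,1]-.14)<.085;print(n,'max z',np.percentile(P[k][:,2],99.5))
    D=np.hypot(P[...,0]-.5365,P[...,1]-.141);an=np.degrees(np.arctan2(P[...,1]-.141,P[...,0]-.5365));k=(D>.063)&(D<.075)&(P[...,2]<.0575)&(P[...,2]>.045)&(abs(an)<60);print('notch',np.percentile(an[k],[3,50,97]),np.median(P[k][:,2]))
    cv2.imwrite(f"pics/f{n}.png",x)
E
```

```text
top (355, 180) 0.95 0 0
top (350, 275) 0.961 0 0
top (160, 275) 1.0 0 0
top (178, 198) 0.999 0 0
top max z 0.1290614751265204
notch [-41.19035142 -24.2226137   -6.36127785] 0.052269073236767216
scene (265, 275) 0.972 0 0
scene (200, 215) 0.968 0 0
scene (385, 122) 0.996 0 0
scene (440, 185) 0.996 0 0
scene max z 0.12824311595197238
notch [-46.48774955 -25.85678356  -7.27152429] 0.05216554045727784
```

All loose parts show a 0-pixel shift. The lid edge is at z≈0.129, about 67–70 mm above the rim, the drum has not turned and the catch is back up. Handing in.

```bash
python3 -c "
from cell import *
print(sense()['clock']);print(hand_in())"
```

```text
12.8
the job is handed in; nothing more can be done
None
```

The lens pot is open and the job is handed in at 12.8 s. I set the closed fingertips on the rim at the robot's side and ran them round the −y side. They dropped into the notch, centred at about −25° from +x, and pressing the catch at about 2–3 N let the lid spring up by itself. I then withdrew the hand up and outward.

**Last checks:**
- **Lid:** its free edge stands about 67 mm above the rim, in both cameras.
- **Catch and drum:** the catch has sprung back up, and the notch is still at about −25°, so the drum has not turned.
- **Loose parts:** all four show zero pixel shift in both views.
- **Hand:** it is clear of everything, and the force reading is close to zero.

**What disagreed or went less smoothly:**
- **Height reading:** with the gripper shut, the real fingertips were about 36 mm higher than the reported tool position. I found the rim by touch instead.
- **Camera offset:** the two cameras disagreed by about 4 mm in y on the pot's centre.
- **Contact force:** it was uneven along the rim. It peaked at about 25 N on touchdown and about 15 N partway round, where friction tilted the tool by up to about 2°. For parts of the run it was only about 1 N.

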